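Lock a hammer-head fitting into the bench strut

ROBOT

A 6-joint arm with a two-finger parallel gripper is mounted at the origin on the work surface. World frame = base frame: x ahead of the robot, y to its left, z up, the work surface at z = 0. Lengths are in mm, angles in degrees, forces in N, time in s.
With the tool pointing down it reaches from about 400 to 825 mm from the base axis. Payload 7 kg.
Tool frame: the origin (TCP) lies midway between the tips of the shut fingers; the grasp point (between the pads) lies 19 mm behind it; z points along the fingers, y is the line along which they close (so a half turn about z gives the same grasp; the last joint's range is limited). The gripper opens to 88 mm and grips with 3 to 60 N. Pads are 19 mm wide; open, the fingers measure 130 mm over their backs; the gripper's body (78 mm by 193 mm) begins 47 mm behind the grasp point.
Start: joints at [-60.499, 20.546, 0.682, 0, -70.136, -16.507], TCP at [151.755, -657.697, 226.561] pointing down, gripper open.
Joint ranges: [-176.03, 176.03], [-82.01, 121.73], [-58.28, 71.71], [-173.87, 95.51], [-174.79, -0.11], [-173.66, 173.66]. Speed limits (degrees/s): [136.94, 136.94, 172.46, 180, 180, 180].

INTERFACE

Orientations are given as [roll, pitch, yaw] about the fixed x, y, z axes, in that order (R = Rz(yaw) Ry(pitch) Rx(roll)).
In Python, from workcell import read_state, viewer, ctrl gives the robot as it stands.
- The arm moves only by the tool jog_arm, never from a script. Its argument "deltas" is a list of rows, each a list of 7 numbers: the shift along the tool's x, y, z normalised to -1 to 1, where 1 is 0.75 m, then the turn, a rotation vector about the tool's x, y, z normalised to -1 to 1, where 1 is 0.5 rad, then the opening in per cent of the stroke, from 0 (shut) to 100 (fully open). A call has 1 to 20 rows; each row shifts and turns the commanded pose from where the row before left it, along the tool's axes as they then stand; what a row does not reach is not made up. A row lasts 1/8 s, in which the tool goes at most 62.5 mm and 10.7 degrees, less where a joint would pass 70% of its speed; a pose out of reach is approached as far as the arm can. A call with a number of a shift or a turn outside -1 to 1 is refused whole. A call with a gripper value outside its range is refused whole. The fingers move at their own pace and stop on an object; the grip force is fixed at half the most. Time passes only in rows, so rows that do not move let the fingers close. It gives the time, the measured TCP pose, the force, the opening and the grip force at its end, in the units of the state.
- read_state(): the state, without advancing time (a new reading comes with each control period).
- viewer.camera(name): name is "side" or "top" or "wrist"; returns a dict with "color" (420x560x3 uint8, red, green, blue), "vertical_fov" (degrees; the focal length in pixels is half the picture's height over the tangent of half this angle, whatever the lens; pixels are square), "cx", "cy" (the principal point, pixels), "D" ([k1, k2, p1, p2, k3] as OpenCV has them; the pictures are not rectified), "R" (3x3) and "t" (3): a world point X has camera coordinates R X + t; the wrist camera has in their place "tool_from_camera" (4x4, takes a point from camera to tool coordinates, whose origin is the TCP and whose axes are the flange's). Camera axes: x right, y down, z forward; pixel columns grow to the right and rows downward; lengths in mm; the calibration is good to about 2 mm. A picture is of the moment at which its call begins: read the wrist's pose just before it. There is no depth.
- ctrl.sign_off(): hands the job in; it is judged then, once.
The state is a dict: "time": time; "q": joint angles; "joint_velocities": joint speeds; "tau": joint torques, N m; "position": TCP position; "tool_rot": TCP orientation; "force": force on the tool from outside, world axes, zero at the start; "torque": the same for the moment, N m; "width": opening from 0.0 (shut) to 1.0 (fully open); "grasp_force": force on a finger pad.
Only numpy, scipy, OpenCV 4.12 (cv2) and the standard library are available. Lean on these libraries where they do the work, as an engineer would, in place of code of your own. Each camera call takes 0.05 s, during which the arm holds its last target. There are 200 camera calls.

TASK

One fitting is missing from the slotted strut on the greenhouse bench. Take the loose fitting with the long narrow hammer head, lower the head through the slot midway between the two fittings already locked there until its washer sits on the lips, then give it a quarter turn either way so that the head lies square across under the lips, and let go. Leave the loose square-footed and round-footed fittings where they are.

Things in the scene. Friction and masses are not known exactly. Their poses are not given: they have to be found in the camera images.
- hammer_fitting: Loose steel fitting standing on its hammer head, 0.25 kg. Origin: centre of its underside, z up. Head: bar 64 (x) x 20 (y) x 10 high (mm), ends showing beyond the washer; neck 20 dia, 10 long; fixed washer disc 50 dia, underside 20, top 24 above origin; black flat upright grip 40 (x) x 12 thick (y), 24 to 64 above origin. Grip and head are parallel.
- strut: Fixed steel channel, slot up: 320 long (x), 82 wide (y), 42 high (mm). Origin: centre of underside. Slot 34 wide along the middle; lips 4 thick, top at 42; inside 76 wide. Two like fittings are locked in it 115 either side of the middle, grips crosswise, tops at 86. A fitting with its washer on the lips has its underside 22 above this origin, head 6 clear below the lips, and turns freely.
- square_fitting: Bystander: loose fitting with a square foot 56 x 56 x 10 mm, too wide for the slot. Origin: centre of its underside. Above it the same neck, washer and grip as the hammer-head fitting.
- round_fitting: Bystander: loose fitting with a round foot 62 mm in diameter and 10 mm high, too wide for the slot. Origin: centre of its underside. Above it the same neck, washer and grip as the hammer-head fitting.
There are look-alikes about, which are no part of the job. Leave any red or yellow look-alike of the hammer_fitting alone.

How it is judged (in metres and radians):
On the way:
1. the hammer head is lowered through the slot, lying along it (within 15 degrees), until its top is under the lips (z of hammer_fitting in the frame of strut between 0.01 and 0.0275 m and y of hammer_fitting in the frame of strut between -0.016 and 0.016 m and x of hammer_fitting in the frame of strut between -0.08 and 0.08 m and angle between the x axis of hammer_fitting and the x axis of strut, either way round below 0.26 rad), for 0.1 s.
At the end, for the whole second after the job is handed in: The hammer-head fitting hangs upright (within 8 degrees) and at rest with its washer on the strut's lips (within 4 mm) and its head inside, square across the slot within 17 degrees, in the slot (within 15 mm sideways) and within 25 mm of the midpoint between the two locked fittings (z of hammer_fitting in the frame of strut between 0.016 and 0.0265 m and y of hammer_fitting in the frame of strut between -0.015 and 0.015 m and x of hammer_fitting in the frame of strut between -0.025 and 0.025 m and angle between the x axis of hammer_fitting and the y axis of strut, either way round below 0.3 rad and angle between hammer_fitting's own z axis and vertical below 0.15 rad and linear speed of hammer_fitting below 0.02 m/s and angular speed of hammer_fitting below 0.2 rad/s); the robot touches nothing.
It fails at once if the square-footed fitting is displaced by more than 30 mm (distance of square_fitting from where it was at the start of the episode above 0.03 m).
It fails at once if the round-footed fitting is displaced by more than 30 mm (distance of round_fitting from where it was at the start of the episode above 0.03 m).
It also fails if it takes over 38 s, if anything falls off the work surface, if the arm or the gripper's body presses on something with over 40 N, if the wrist force passes 120 N, or if a joint passes its speed limit or range.

## Working session

There is one attempt and no reset: what is moved stays moved. The work goes in short steps, Python scripts to look and compute and a tool call to move; the robot and the scene stay as the last step left them, time stands still between calls to the robot, and variables do not carry over. Pictures are saved under pics/ and viewed, at most 10 in all, crops included, and the job is handed in when it is done.

Besides the shell and the picture viewer there is one more tool, called after "Emit:" as name([rows], argument=value, ...), one row to a line, values as JSON. jog_arm: Moves the arm, as the interface text tells. Scaled input: -1 to 1 covers 0.75 m each way for a shift and 0.5 rad each way for a turn. Its arguments: {"type":"object","properties":{"deltas":{"type":"array","items":{"type":"array","items":{"type":"number"}}}},"required":["deltas"]}

```bash
mkdir -p pics; cat > h.py <<'E'
import numpy as np, cv2
from scipy.spatial.transform import Rotation as Ro
from workcell import read_state, viewer, ctrl
def snap(n,f=None):
    s=read_state(); c=viewer.camera(n)
    if f: cv2.imwrite('pics/'+f,c['color'][:,:,::-1])
    if 'R' not in c:
        T=np.array(c['tool_from_camera']); W=np.eye(4)
        W[:3,:3]=Ro.from_euler('xyz',s['tool_rot'],degrees=True).as_matrix(); W[:3,3]=s['position']
        M=np.linalg.inv(W@T); c['R'],c['t']=M[:3,:3],M[:3,3]
    h,w=c['color'].shape[:2]; f=h/2/np.tan(np.radians(c['vertical_fov'])/2)
    c['K']=np.array([[f,0,c['cx']],[0,f,c['cy']],[0,0,1.]]); return c
def ray(c,px,z):
    p=cv2.undistortPoints(np.array(px,float).reshape(-1,1,2),c['K'],np.array(c['D'],float)).reshape(-1,2)
    d=np.c_[p,np.ones(len(p))]@np.array(c['R']); o=-np.array(c['R']).T@np.array(c['t']).ravel()
    return o+d*((z-o[2])/d[:,2])[:,None]
E
python3 - <<'E'
from h import *
print(read_state())
for n in('top','side'):
    c=snap(n,n+'0.png'); print(n,c['K'][0,0],c['D'],-np.array(c['R']).T@np.array(c['t']).ravel())
E
```

```text
{'time': 0.0, 'q': array([-6.05011787e+01,  2.05911985e+01,  6.35263459e-01, -1.98026896e-02,
       -7.01345887e+01, -1.65060181e+01]), 'joint_velocities': array([ 0.00724889,  0.01902227, -0.08714207, -0.02149029, -0.08291289,
        0.10044287]), 'tau': array([-2.16271983e-04, -5.82713413e+01,  2.93057799e+01,  6.99729100e+00,
        6.75010946e-03, -1.94868935e-04]), 'position': array([ 151.62176985, -657.27009374,  225.63765881]), 'tool_rot': array([ 1.79907917e+02, -7.87295539e-03, -1.67013934e+02]), 'force': array([0.12360817, 0.54105561, 0.16691575]), 'torque': array([0.00080582, 0.03146331, 0.03168252]), 'grasp_force': 0.0, 'width': 0.9999114848354844}
top 489.74281530034295 [-0.0086437  0.         0.         0.         0.       ] [ 466.07058367  -70.74868006 1021.7526427 ]
side 438.43813425071164 [-0.09430164  0.          0.          0.          0.        ] [ 505.20703918 -765.68914012  586.96024565]
```

View pics/top0.png

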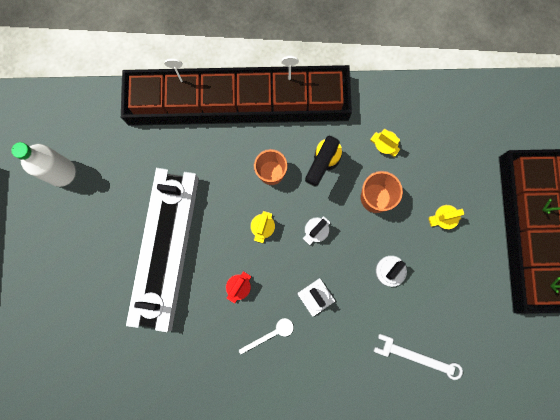

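View pics/side0.png

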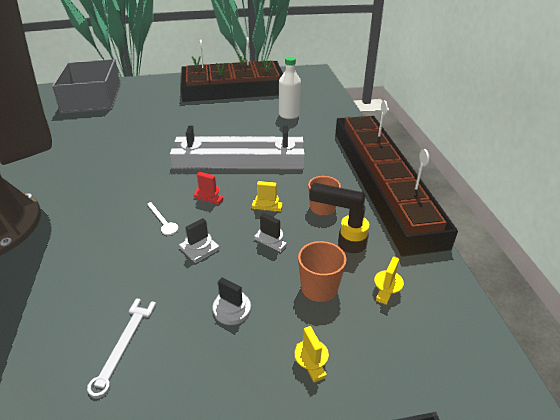

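Top view: the hammer fitting is at (317,230), the strut runs (177,172)–(148,328) with locked grips at (170,188) and (149,306), the square fitting is at (317,297) and the round one at (391,271). Pots, a duct-like black part and yellow and red look-alikes lie around them. The side view agrees.

```bash
python3 - <<'E'
from h import *
c=snap('top'); g=c['color'].astype(int)
def blob(x,y,r,f):
    m=np.zeros(g.shape[:2],np.uint8); m[y-r:y+r,x-r:x+r]=f[y-r:y+r,x-r:x+r]
    k=max(cv2.findContours(m,0,1)[0],key=cv2.contourArea); return k
dark=(g.max(2)<40)
for x,y,z in((317,230,50),(170,188,75),(149,306,75)):
    k=blob(x,y,17,dark.astype(np.uint8)); r=cv2.minAreaRect(k); b=cv2.boxPoints(r)
    print('grip',np.round(r[0]),r[1:],ray(c,[r[0]],z).round(), ray(c,b,z)[:,:2].round().tolist())
w=((g.min(2)>130)&(g.max(2)-g.min(2)<40)).astype(np.uint8)
k=blob(317,230,24,w); r=cv2.minAreaRect(k); print('white',r,ray(c,[r[0]],15).round(),ray(c,cv2.boxPoints(r),10)[:,:2].round().tolist())
P=ray(c,[(157,169),(198,174),(127,326),(169,331)],42); print(P.round(),P.mean(0)); d=P[2]-P[0]+P[3]-P[1];print('yaw',np.degrees(np.arctan2(d[1],d[0])),np.linalg.norm(d)/2)
print(ray(c,[(270,167),(263,227),(317,297),(382,190),(322,160)],0).round())
E
```

```text
grip [317. 228.] ((4.949747085571289, 18.384775161743164), 45.0) [[ 591. -140.   50.]] [[582.0, -123.0], [608.0, -150.0], [601.0, -157.0], [575.0, -130.0]]
grip [169. 190.] ((20.0, 7.0), -0.0) [[669. 152.  75.]] [[663.0, 172.0], [677.0, 172.0], [676.0, 132.0], [662.0, 132.0]]
grip [148. 320.] ((14.707822799682617, 6.081118583679199), 8.130102157592773) [[420. 189.  75.]] [[416.0, 203.0], [427.0, 202.0], [423.0, 174.0], [412.0, 176.0]]
white ((315.927978515625, 229.89599609375), (24.507307052612305, 30.23164176940918), 10.30484676361084) [[ 593. -140.   15.]] [[567.0, -109.0], [630.0, -121.0], [619.0, -172.0], [557.0, -158.0]]
[[722. 185.  42.]
 [710. 101.  42.]
 [407. 238.  42.]
 [396. 155.  42.]] [558.75986567 169.82826649  42.        ]
yaw 170.34037920729386 318.78583570361695
[[ 732.  -46.    0.]
 [ 603.  -29.    0.]
 [ 455. -139.    0.]
 [ 677. -284.    0.]
 [ 746. -158.    0.]]
```

Emit:
jog_arm([
  [-0.0606, 0.045, 0, 0, 0, 0, 100],
  [-0.0606, 0.045, 0, 0, 0, 0, 100],
  [-0.0606, 0.045, 0, 0, 0, 0, 100],
  [-0.0606, 0.045, 0, 0, 0, 0, 100],
  [-0.0606, 0.045, 0, 0, 0, 0, 100],
  [-0.0606, 0.045, 0, 0, 0, 0, 100],
  [-0.0606, 0.045, 0, 0, 0, 0, 100],
  [-0.0606, 0.045, 0, 0, 0, 0, 100],
  [-0.0606, 0.045, 0, 0, 0, 0, 100],
  [-0.0606, 0.045, 0, 0, 0, 0, 100],
  [-0.0606, 0.045, 0, 0, 0, 0, 100],
  [-0.0606, 0.045, 0, 0, 0, 0, 100],
  [0, 0, 0, 0, 0, 0.343, 100],
  [0, 0, 0, 0, 0, 0.343, 100],
  [0, 0, 0, 0, 0, 0.343, 100],
  [0, 0, 0, 0, 0, 0.343, 100],
  [0, 0, 0, 0, 0, 0.343, 100],
  [0, 0, 0, 0, 0, 0.343, 100],
  [0, 0, 0, 0, 0, 0, 100],
])

```text
time: 2.52
position: [591.9, -140.4, 226.3]
tool_rot: [-180.0, -0.0, 134.1]
force: [-0.3, 0.1, -0.2]
width: 1.002
grasp_force: 0.0
```

```bash
python3 - <<'E'
from h import *
s=read_state(); print(s['position'],s['tool_rot'],s['q'])
c=snap('wrist','w1.png'); print(np.array(c['tool_from_camera']).round(2))
E
```

```text
[ 591.93456794 -140.41749121  226.30520964] [-1.79980376e+02 -2.36013979e-02  1.34099938e+02] [ 5.02848493e+00  1.43571453e+01 -8.12054976e+00 -6.44226480e-03
 -6.75524164e+01 -1.40926082e+02]
[[  -0.     -0.96   -0.27   72.58]
 [   1.     -0.      0.      1.13]
 [  -0.     -0.27    0.96 -158.16]
 [   0.      0.      0.      1.  ]]
```

View pics/w1.png

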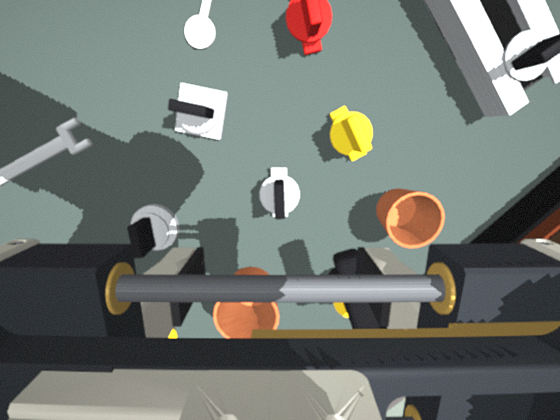

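Wrist view: the hammer fitting is at (280,195), with its grip upright in the picture and so already parallel to tool x. The pots and the black tube are below, near the fingers.

```bash
python3 - <<'E'
from h import *
c=snap('wrist'); g=c['color'].astype(int)
def blob(x,y,r,f):
    m=np.zeros(g.shape[:2],np.uint8); m[y-r:y+r,x-r:x+r]=f[y-r:y+r,x-r:x+r]
    return max(cv2.findContours(m,0,1)[0],key=cv2.contourArea)
k=blob(280,197,30,((g.max(2)<60)).astype(np.uint8)); r=cv2.minAreaRect(k); b=cv2.boxPoints(r)
print('grip',r,b.round().tolist(),ray(c,b,64)[:,:2].round().tolist(),ray(c,b,24)[:,:2].round().tolist())
w=((g.min(2)>110)&(g.max(2)-g.min(2)<40)).astype(np.uint8)
k=blob(280,197,36,w); print('white',cv2.boundingRect(k),cv2.minEnclosingCircle(k))
k2=k.reshape(-1,2); top=k2[k2[:,1]<k2[:,1].min()+4]; print(ray(c,[top.mean(0)],10))
(u,v),_=cv2.minEnclosingCircle(k2[k2[:,1]>180].reshape(-1,1,2)); print('disc',u,v,ray(c,[(u,v)],22))
# tube end triangulation
from itertools import product
T=snap('top');S=snap('side')
def tri(a,b):
    f=lambda c,p:(c['K'],np.array(c['D'],float),np.c_[c['R'],np.array(c['t']).reshape(3,1)],p)
    q=[(M,cv2.undistortPoints(np.array([[p]],float),K,D).reshape(2,1)) for K,D,M,p in(f(T,a),f(S,b))]
    X=cv2.triangulatePoints(q[0][0],q[1][0],q[0][1],q[1][1]); return (X[:3]/X[3]).ravel().round()
print(tri((316,180),(313,192)),tri((328,140),(360,200)),tri((271,155),(325,180)),tri((383,178),(322,250)))
E
```

```text
grip ((278.7142028808594, 198.56927490234375), (37.10417938232422, 7.632859230041504), 88.26429748535156) [[274.0, 180.0], [282.0, 180.0], [283.0, 217.0], [275.0, 217.0]] [[572.0, -127.0], [578.0, -121.0], [608.0, -150.0], [602.0, -157.0]] [[576.0, -132.0], [582.0, -126.0], [616.0, -158.0], [610.0, -165.0]]
white (244, 161, 72, 72) ((279.5, 196.5), 50.204681396484375)
[[ 565.30537812 -112.3875012    10.        ]]
disc 279.5 206.5 [[ 603.83532949 -151.96548719   22.        ]]
[ 676. -136.  109.] [ 758. -163.  100.] [730. -50.  73.] [ 672. -267.   90.]
```

```bash
python3 - <<'E'
import cv2,numpy as np
t=cv2.imread('pics/top0.png')[125:205,290:360];s=cv2.imread('pics/side0.png')[165:245,300:380]
o=[cv2.resize(i,(400,400) if i is s else (400,457),interpolation=0)[:400] for i in(t,s)]
cv2.imwrite('pics/tube.png',np.hstack(o)); print(o[0].shape,o[1].shape)
E
```

```text
(400, 400, 3) (400, 400, 3)
```

View pics/tube.png

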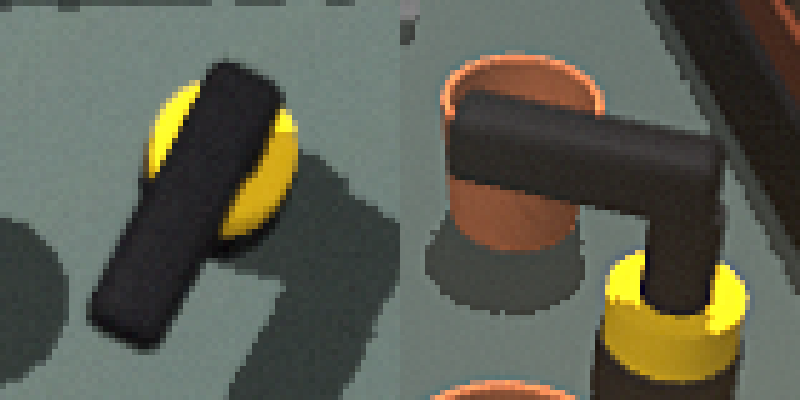

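The crop shows the tube's free end at top-picture pixels (306,181)–(317,186), and at side-picture rows 184–200 near column 311.

```bash
python3 - <<'E'
from h import *
T=snap('top');S=snap('side')
q=[cv2.undistortPoints(np.array([[p]],float),c['K'],np.array(c['D'],float)).reshape(2,1) for c,p in((T,(311.6,183.5)),(S,(310.5,192)))]
M=[np.c_[c['R'],np.array(c['t']).reshape(3,1)] for c in(T,S)]
X=cv2.triangulatePoints(M[0],M[1],*q);X=(X[:3]/X[3]).ravel();print(X.round(1))
for z in(X[2],X[2]+12):
    P=ray(T,[(306,181),(317,186)],z); d=(P-[591.9,-140.4,z])[:,:2]; a=np.radians(134.1)
    print(P.round(),'along tool x',d@[np.cos(a),np.sin(a)],'y',d@[np.sin(a),-np.cos(a)])
s=read_state();print(s['position'])
E
```

```text
[ 672.1 -128.1  103.3]
[[ 676. -117.  103.]
 [ 666. -138.  103.]] along tool x [-42.28458864 -50.10052328] y [76.6773332  54.84213612]
[[ 674. -117.  115.]
 [ 664. -137.  115.]] along tool x [-39.93450502 -47.64832053] y [75.12818896 53.57827976]
[ 592.08238878 -140.42705553  226.50186188]
```

Emit:
jog_arm([
  [0.012, 0, 0.02, 0, 0, 0, 100],
  [0, 0, 0.04, 0, 0, 0, 100],
  [0, 0, 0.05, 0, 0, 0, 100],
  [0, 0, 0.05, 0, 0, 0, 100],
  [0, 0, 0.04, 0, 0, 0, 100],
  [0, 0, 0.03, 0, 0, 0, 100],
  [0, 0, 0.015, 0, 0, 0, 100],
  [0, 0, 0.008, 0, 0, 0, 100],
  [0, 0, 0, 0, 0, 0, 100],
  [0, 0, 0, 0, 0, 0, 0],
  [0, 0, 0, 0, 0, 0, 0],
  [0, 0, 0, 0, 0, 0, 0],
  [0, 0, 0, 0, 0, 0, 0],
  [0, 0, 0, 0, 0, 0, 0],
  [0, 0, 0, 0, 0, 0, 0],
])

```text
time: 4.7
position: [585.8, -134.0, 36.8]
tool_rot: [-180.0, -0.0, 134.0]
force: [0.2, -0.2, -0.7]
width: 0.376
grasp_force: 0.0
```

Emit:
jog_arm([
  [0, 0, 0, 0, 0, 0, 0],
  [0, 0, 0, 0, 0, 0, 0],
  [0, 0, 0, 0, 0, 0, 0],
  [0, 0, 0, 0, 0, 0, 0],
  [0, 0, 0, 0, 0, 0, 0],
  [0, 0, 0, 0, 0, 0, 0],
])

```text
time: 5.45
position: [585.8, -134.0, 36.7]
tool_rot: [-180.0, -0.0, 134.0]
force: [-1.2, -0.0, -1.2]
width: 0.136
grasp_force: 30.0
```

Emit:
jog_arm([
  [0, 0, -0.02, 0, 0, 0, 0],
  [0, 0, -0.05, 0, 0, 0, 0],
  [0, 0, -0.06, 0, 0, 0, 0],
  [0, 0, -0.06, 0, 0, 0, 0],
  [0, 0, -0.03, 0, 0, 0, 0],
  [0.0462, 0.0358, 0, 0, 0, 0, 0],
  [0.0462, 0.0358, 0, 0, 0, 0, 0],
  [0.0462, 0.0358, 0, 0, 0, 0, 0],
  [0.0462, 0.0358, 0, 0, 0, 0, 0],
  [0.0462, 0.0358, 0, 0, 0, 0, 0],
  [0.0462, 0.0358, 0, 0, 0, 0, 0],
  [0.0462, 0.0358, 0, 0, 0, 0, 0],
  [0, 0, 0, 0, 0, -0.317, 0],
  [0, 0, 0, 0, 0, -0.317, 0],
  [0, 0, 0, 0, 0, -0.317, 0],
  [0, 0, 0, 0, 0, -0.317, 0],
  [0, 0, 0, 0, 0, 0, 0],
])

```text
time: 7.58
position: [552.3, 171.1, 202.7]
tool_rot: [180.0, 0.0, 170.3]
force: [0.5, -0.1, -2.3]
width: 0.134
grasp_force: 30.0
```

```bash
python3 - <<'E'
from h import *
s=read_state(); print(s['position'],s['tool_rot'],s['q'],s['width'])
c=snap('wrist','w2.png'); snap('side','s2.png')
E
```

```text
[552.32879772 171.0709967  202.68339075] [1.79964486e+02 3.09932455e-02 1.70305782e+02] [ 3.65802973e+01  1.24431893e+01 -1.38746277e+01 -2.39929723e-03
 -6.36350959e+01 -1.36273441e+02] 0.13430599631054566
```

View pics/w2.png

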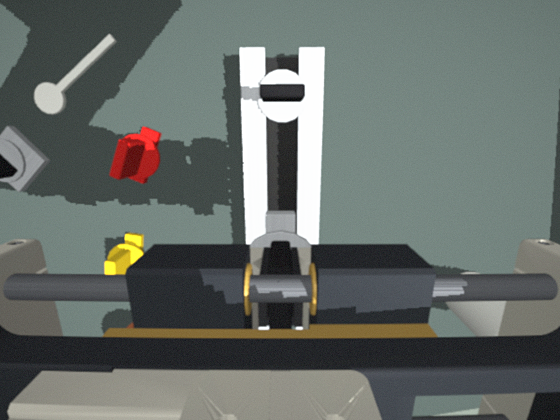

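View pics/s2.png

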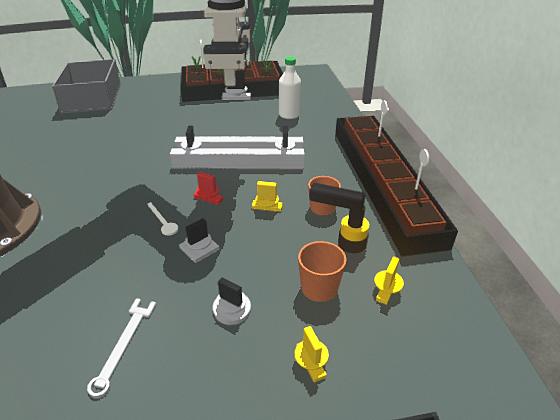

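Wrist view: the strut lies straight up the picture (outer edges about 242–323, slot about 268–298), and the near locked fitting is at (282,94). The held head's end is at (281,212) and its washer is centred near column 281. All of it looks nearly aligned.

```bash
python3 - <<'E'
from h import *
c=snap('wrist'); g=c['color'].astype(int); s=read_state(); p=s['position']
w=(g.min(2)>190)
E=[]
for r in(70,140,160,180,200):
    x=np.flatnonzero(w[r,215:345])+215; j=np.argmax(np.diff(x)); E.append((r,x[0]-.5,x[j]+.5,x[j+1]-.5,x[-1]+.5))
print(E)
L=[ray(c,[(e[i],e[0]) for e in E],42)[:,:2] for i in(1,2,3,4)]
for l in L:
    d=l[0]-l[-1]; print('yaw',np.degrees(np.arctan2(d[1],d[0])))
mid=(L[0]+L[3])/2; mid2=(L[1]+L[2])/2; print(mid.round(1).tolist(),mid2.round(1).tolist(),np.linalg.norm(L[0]-L[3],axis=1),np.linalg.norm(L[1]-L[2],axis=1))
m=np.zeros(w.shape,np.uint8); m[60:130,267:299]=(g.min(2)>120)[60:130,267:299]
k=np.vstack([q for q in cv2.findContours(m,0,1)[0]]); print('disc rows',k[:,0,1].min(),k[:,0,1].max(), ray(c,[(282,k[:,0,1].min()),(282,k[:,0,1].max()+1)],46))
e=np.flatnonzero(w[:70,250]).min();print('strut end',e,ray(c,[(252,e),(312,e)],42))
# held fitting: gray rows
for r in(214,220,228,236,242): print(r,''.join('%4d'%v for v in g[r,240:324:3].mean(1)))
print('col',[(r,int(g[r,281].mean())) for r in range(196,250,2)])
E
```

```text
[(70, np.float64(239.5), np.float64(288.5), np.float64(298.5), np.float64(323.5)), (140, np.float64(241.5), np.float64(265.5), np.float64(297.5), np.float64(321.5)), (160, np.float64(242.5), np.float64(265.5), np.float64(297.5), np.float64(320.5)), (180, np.float64(243.5), np.float64(266.5), np.float64(297.5), np.float64(320.5)), (200, np.float64(244.5), np.float64(266.5), np.float64(296.5), np.float64(319.5))]
yaw 170.56796084852596
yaw 160.1183257454354
yaw 170.0756021171882
yaw 170.3290748585028
[[422.8, 196.4], [489.1, 184.9], [509.5, 181.4], [530.6, 178.3], [552.3, 174.6]] [[424.9, 208.0], [489.2, 184.9], [509.5, 181.4], [530.6, 178.3], [552.2, 174.0]] [82.87822924 83.35989114 82.65190124 83.02237549 82.33064491] [ 9.86311089 33.32877755 33.89375426 33.41013702 32.91834429]
disc rows 60 129 [[414.82766145 198.21611818  46.        ]
 [479.39027736 187.09866842  46.        ]]
strut end 47 [[397.49809553 171.70103745  42.        ]
 [407.44318288 229.05323955  42.        ]]
214   71  64 255 252 252 252 252 252 251 154 156 153 158 157 155 156 160 159 150 193 252 252 253 252 253 253 255 126
220   71  62 251 252 252 252 252 252 247 161 164 162 162 163 165 163 166 163 155 223 252 252 253 253 253 253 255 123
228   69  69 244 252 252 252 252 252 251 163 165 156 163 165 161 166 168 163 156 228 252 252 252 252 253 253 255 126
236   73  67 236 252 251 254 241 159 161 158 159 161 164 161 162 160 159 168 160 161 180 253 253 252 252 252 242 130
242   74  69 229 255 178 160 159 161 159 165 143  17  16  18  11  19  41 162 160 164 161 157 152 241 255 255 245 129
col [(196, 34), (198, 34), (200, 33), (202, 30), (204, 33), (206, 37), (208, 31), (210, 73), (212, 134), (214, 156), (216, 166), (218, 167), (220, 164), (222, 166), (224, 165), (226, 162), (228, 165), (230, 136), (232, 171), (234, 161), (236, 161), (238, 164), (240, 121), (242, 21), (244, 22), (246, 26), (248, 31)]
```

```bash
python3 - <<'E'
from h import *
c=snap('wrist'); s=read_state(); p=s['position'][:2]; a=np.radians(s['tool_rot'][2])
ux=np.array([np.cos(a),np.sin(a)]); uy=np.array([np.sin(a),-np.cos(a)])
for px,z in(((281.3,211),166),((281.3,211),176),((281.3,231),190),((281.3,220),176)):
    d=ray(c,[px],z)[0,:2]-p; print(px,z,d@ux,d@uy)
d=np.array([560,173.3])-p; print('strut mid in tool',d@ux,d@uy)
E
```

```text
(281.3, 211) 166 20.788622786007974 2.124635121045992
(281.3, 211) 176 23.41619088712136 2.0773175071794103
(281.3, 231) 190 14.601902052660533 2.0143809535902015
(281.3, 220) 176 17.395881998937956 2.07888314617626
strut mid in tool -7.150822177565747 3.5388551275215323
```

Emit:
jog_arm([
  [0.003, 0.0023, 0, 0, 0, 0, 0],
  [0, 0, 0.03, 0, 0, 0, 0],
  [0, 0, 0.045, 0, 0, 0, 0],
  [0, 0, 0.04, 0, 0, 0, 0],
  [0, 0, 0.02, 0, 0, 0, 0],
  [0, 0, 0.015, 0, 0, 0, 0],
  [0, 0, 0.015, 0, 0, 0, 0],
  [0, 0, 0.01, 0, 0, 0, 0],
  [0, 0, 0.01, 0, 0, 0, 0],
  [0, 0, 0.005, 0, 0, 0, 0],
  [0, 0, 0, 0, 0, 0, 0],
])

```text
time: 9.15
position: [550.5, 173.2, 59.3]
tool_rot: [180.0, 0.0, 170.4]
force: [0.7, -0.1, -0.9]
width: 0.136
grasp_force: 30.0
```

```bash
python3 - <<'E'
from h import *
s=read_state(); print(s['position'],s['tool_rot'],s['force'])
a=snap('side'); b=snap('wrist')
cv2.imwrite('pics/f3.png',np.hstack([cv2.resize(a['color'][60:180,150:330],(450,300)),cv2.resize(b['color'][150:350,190:390],(300,300))])[:,:,::-1])
E
```

```text
[550.53951789 173.16395555  59.30070373] [1.79999356e+02 4.90204337e-03 1.70364397e+02] [ 0.74478352 -0.1365867  -0.89480907]
```

View pics/f3.png

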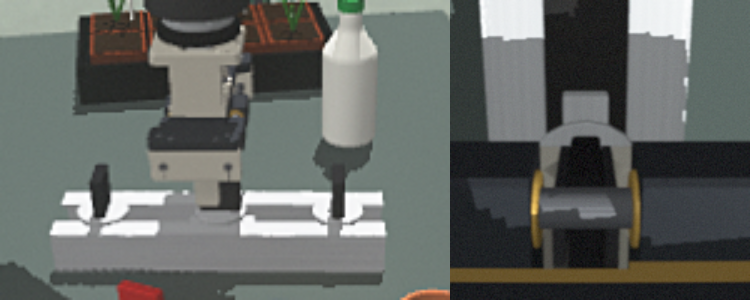

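The head is in the slot, centred to within 1 mm (head at 562–608 against slot 545–628 in the crop), and the washer is at lip level. Next is the quarter turn about the fitting's axis.

Emit:
jog_arm([
  [-0.0002, -0.0022, 0, 0, 0, -0.349, 0],
  [-0.0002, -0.0022, 0, 0, 0, -0.349, 0],
  [-0.0002, -0.0022, 0, 0, 0, -0.349, 0],
  [-0.0002, -0.0022, 0, 0, 0, -0.349, 0],
  [-0.0002, -0.0022, 0, 0, 0, -0.349, 0],
  [-0.0002, -0.0022, 0, 0, 0, -0.349, 0],
  [-0.0002, -0.0022, 0, 0, 0, -0.349, 0],
  [-0.0002, -0.0022, 0, 0, 0, -0.349, 0],
  [-0.0002, -0.0022, 0, 0, 0, -0.349, 0],
  [0, 0, 0, 0, 0, 0, 0],
  [0, 0, 0, 0, 0, 0, 0],
])

```text
time: 10.62
position: [558.3, 162.2, 59.5]
tool_rot: [-180.0, 0.0, -99.9]
force: [-0.3, -0.1, -1.9]
width: 0.133
grasp_force: 30.0
```

Emit:
jog_arm([
  [0, 0, 0, 0, 0, 0, 50],
  [0, 0, 0, 0, 0, 0, 50],
  [0, 0, 0, 0, 0, 0, 50],
  [0, 0, 0, 0, 0, 0, 50],
  [0, 0, 0, 0, 0, 0, 50],
  [0, 0, 0, 0, 0, 0, 50],
  [0, 0, -0.02, 0, 0, 0, 50],
  [0, 0, -0.05, 0, 0, 0, 50],
  [0, 0, -0.06, 0, 0, 0, 50],
  [0, 0, -0.06, 0, 0, 0, 50],
  [0.05, 0, -0.04, 0, 0, 0, 50],
  [0.05, 0, 0, 0, 0, 0, 50],
  [0, 0, 0, 0, 0, 0, 50],
  [0, 0, 0, 0, 0, 0, 50],
])

```text
time: 12.38
position: [545.8, 88.2, 232.7]
tool_rot: [-179.9, 0.0, -99.7]
force: [-0.5, -0.1, -0.1]
width: 0.499
grasp_force: 0.0
```

```bash
python3 - <<'E'
from h import *
s=read_state(); print(s['position'],s['tool_rot'],s['force'],s['width'],s['time'])
a=snap('side'); b=snap('wrist'); t=snap('top')
cv2.imwrite('pics/f4.png',np.hstack([cv2.resize(a['color'][100:190,150:330],(400,200)),cv2.resize(b['color'],(400,300))[:200],])[:,:,::-1])
cv2.imwrite('pics/f5.png',np.vstack([np.hstack([cv2.resize(a['color'][100:190,150:330],(400,200)),cv2.resize(t['color'][150:350,100:340],(400,333))[:200]]),np.hstack([cv2.resize(b['color'],(400,300)),cv2.resize(t['color'][150:350,100:340],(400,300))])])[:,:,::-1])
E
```

```text
[545.81403712  88.22472919 232.70065964] [-1.79945404e+02  4.17490572e-02 -9.96844951e+01] [-0.50382185 -0.06638584 -0.14361515] 0.498700542525758 12.375
```

View pics/f5.png

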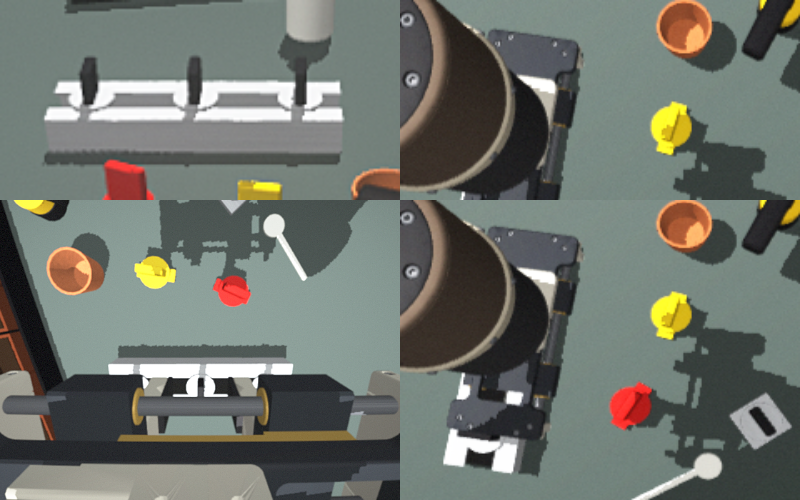

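The side view shows the fitting upright with its grip crosswise at column 195, midway between the locked ones at 90 and 301 and level with them. The gripper is clear.

```bash
python3 -c "
from workcell import ctrl
print(ctrl.sign_off())"
```

```text
the job is handed in; nothing more can be done
None
```

The hammer fitting hangs in the slot midway between the two locked ones, turned a quarter so its head lies across under the lips; it's released and the job is handed in at about 12.5 s, though the hand-in returned no verdict.

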